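Fetch the rolling pin out of the half-opening drawer

TASK

Pull the drawer of the steel unit open to its stop, then take out the rolling pin with the red handles: the drawer only opens part of the way and the pin is longer than the opening, so tilt its front end up and draw it out slantwise without forcing it against the unit's top. Leave the dark pin in the drawer and everything else where it is, and finish while holding the rolling pin in the gripper, level and still, a good hand's breadth above the wooden board, roughly over the board's middle, touching nothing but the gripper.

Things in the scene. Friction and masses are not known exactly. Their poses are not given: they have to be found in the camera images.
- unit: low stainless drawer unit fixed on the table, 330 wide, 440 deep, 140 high. Origin: on the table at the middle of the foot of its front face; +x points into the unit (x = 0 to 440), -x is the way its one drawer comes out, y along its width, z up. A stack of pans lies on top, centred near x = 290
- unit_top: the unit's top sheet; 12 mm thick; origin: middle of its front lower edge (unit x = 0, y = 0, 128 above the table). The sheet covers whatever part of the drawer is still inside the unit; the rear of the pin has to come out under this edge. Axes as unit
- drawer (a joint): how far the drawer is pulled out, in m: 0 shut, 0.23 at its stop (it cannot come farther). It runs stiffly (about 2 N plus 6 N per m/s) and stays where it is left
- drawer_handle (a point): middle of the drawer's handle, a horizontal bar 11 mm thick and 150 long, parallel to the drawer front and 35 mm in front of it, 105 above the table; it moves with the drawer. Axes as unit
- drawer_floor (a point): middle of the drawer's inner floor, 20 above the table, moves with the drawer. Axes as unit. Inside, the drawer is 400 long (x -200 to 200) and 296 wide; side and rear walls 63 high; front panel 16 thick, its top edge 126 above the table
- insert (a point): middle of a wooden insert on the drawer floor (20 above the table, moves with the drawer, axes as unit). Two cross-pieces at x = -143 and 143, 12 thick, 34 high, each with notches 34 wide and 16 deep at y = -66 and 66. The two pins lie in these notches along x, 132 apart; which pin is on which side varies
- pin_center (a point): centre of the wanted rolling pin: pale wooden barrel 44 mm diameter, 230 long, a red handle 24 mm diameter and 57 long at each end, 350 over all, 0.32 to 0.48 kg, balanced here. x axis along the pin, -x to the drawer front. It lies by its handles in two notches of the insert, level, axis 50 above the table, barrel 8 mm clear of the drawer floor
- pin_front (a point): tip of the pin's handle at the drawer front's side, 175 from the centre
- pin_rear (a point): tip of the pin's other handle, 175 from the centre; with the drawer at its stop about 130 to 160 of the pin is still under the unit's top sheet
- dowel_center (a point): centre of the other pin, which stays in the drawer: plain dark wooden dowel, 28 mm diameter, 330 long, no handles; lies in the other two notches, axis 52 above the table
- board_top (a point): middle of the upper face of the wooden rolling board, 360 x 260 and 18 thick, fixed flat on the table; x along its 360 side, y along its 260 side
- pans: stack of round aluminium pans 250 across and 30 high lying on top of the unit; origin at the centre of its underside
- shaker: round metal flour shaker 68 across and 120 high, upright; origin under its centre
- beer: filled amber glass 66 across and 130 high, upright; origin under its centre
- cutter: pizza wheel with white handle, 180 long and 24 high, lying flat; origin underneath, 72 mm from the end of its handle, x to the wheel

How it is judged:
On the way, in this order (a step that is already met when the one before it is completed fails the run):
1. the drawer is pulled out to its stop while the pin still lies in it (value of joint drawer above 0.218 m and height (world z) of each of pin_front, pin_rear below 0.075 m), for 0.2 s.
2. the pin is tilted front end up, its rear end still under the unit's top sheet (angle between pin_center's own x axis and vertical above 1.74 rad and x of pin_rear in the frame of unit above 0.02 m and height (world z) of pin_rear below 0.12 m and height (world z) of pin_front above 0.126 m), for 0.05 s.
3. the whole pin is out in front of the unit and lifted clear, in the gripper (height (world z) of each of pin_front, pin_rear above 0.1 m and x of pin_rear in the frame of unit below -0.01 m and contact force between the fingers and pin above 2 N), for 0.1 s.
At the end, for the whole second after the job is handed in: The pin is gripped, level within 17 degrees, still, both tips 70 mm or more above the board, its centre within 70 mm of over the board's middle, touching neither unit nor board; the drawer stays open (over 170 mm) with the dark pin in it; no other thing moved over 40 mm (contact force between the fingers and pin above 2 N and horizontal distance between pin_center and board_top below 0.07 m and height (world z) of each of pin_front, pin_rear above 0.09 m and angle between pin_center's own x axis and vertical between 1.27 and 1.87 rad and linear speed of pin below 0.05 m/s and contact force between pin and unit below 0.1 N and contact force between pin and board below 0.1 N and value of joint drawer above 0.17 m and distance between dowel_center and drawer_floor below 0.12 m and height (world z) of dowel_center below 0.075 m and distance of each of pans, shaker, beer, cutter from where it was at the start of the episode below 0.04 m); the arm keeps its last pose, push and grip.
It fails at once if the pin is forced against the unit's top sheet with more than 30 N (contact force between pin and unit_top above 30 N).
It fails at once if the dark pin is lifted out of the drawer (height (world z) of dowel_center above 0.12 m).
It fails at once if the glass or the shaker is tipped over (angle between any of beer, shaker's own z axis and vertical above 0.5 rad).
It also fails if it takes over 64 s, if anything falls off the work surface, if the arm or the gripper's body presses on something with over 40 N, if the wrist force passes 120 N, or if a joint passes its speed limit or range.

ROBOT

A 7-joint arm with a two-finger parallel gripper is mounted at the origin on the work surface. World frame = base frame: x ahead of the robot, y to its left, z up, the work surface at z = 0. Lengths are in m, angles in rad, forces in N, time in s.
With the tool pointing down it reaches from about 0.4 to 0.9 m from the base axis. Payload 5.6 kg.
Tool frame: the origin (TCP) lies on the mounting face of the last link; the fingertips stand 190 mm ahead of it and the grasp point (between the pads) lies ctrl.pinch_z ahead of it (ctrl.pinch_z is the distance from the TCP to the grasp point, in m); z points along the fingers, y is the direction in which the jaws open and shut (so a half turn about z gives the same grasp; the last joint's range is limited). The gripper opens to 92 mm and grips with 3 to 60 N. Pads are 20 mm wide; open, the fingers measure 128 mm over their backs; the gripper's body (75 mm by 189 mm) begins 69 mm behind the grasp point.
Start: joints at [1.191, 0.468, -0.012, 1.603, 0.006, 1.071, -0.056], TCP at [0.215, -0.613, 0.405] pointing down, gripper open.
Joint ranges: [-2.53, 2.53], [-0.31, 2.02], [-1.57, 1.55], [0.28, 2.44], [-1.29, 4.43], [0.15, 1.84], [-2.92, 2.92]. Speed limits (rad/s): [2.57, 2.57, 3.14, 3.14, 3.14, 3.14, 3.14].

INTERFACE

Orientations are given as a rotation vector (axis times angle).
In Python, from rig import ctrl gives the robot as it stands.
- The arm moves only by the tool send_rows, never from a script. Its argument "deltas" is a list of rows, each an object of numbers: "rx", "ry", "rz": the turn, a rotation vector about the tool's x, y, z in units of 5 degrees (1.0 is 5 degrees); "tx", "ty", "tz": the shift along the tool's x, y, z in cm; "grip": the finger opening in cm, from 0 to 9.19. A call has exactly 10 rows; each row is the pose to reach, as a shift and turn from the pose measured when the call began, along the tool's axes at that moment; what a row does not reach only later rows make up. A row lasts 1/8 s, in which the tool goes at most 62.5 mm and 10.7 degrees, less where a joint would pass 70% of its speed; a pose out of reach is approached as far as the arm can. A call with a gripper value outside its range is refused whole. The fingers move at their own pace and stop on an object; "grip_force" is the grip in N (left out, the last holds). Time passes only in rows, so rows that repeat a pose let the fingers close, or fill a call up. It gives the time, the measured TCP pose, the force and the opening at its end, in the units of the state.
- ctrl.state(): the state, without advancing time (a new reading comes with each control period).
- ctrl.capture(name): name is "scene" or "top"; returns the picture (400x640x3 uint8, red, green, blue); there is no depth.
- ctrl.camera_info(name): a dict with "fx", "fy", "cx", "cy" (pixels), "cam_to_world" (4x4, takes a point from camera to world coordinates). Camera axes: x right, y down, z forward; pixel columns grow to the right and rows downward; lengths in m; the calibration is good to about 2 mm. A picture is of the moment at which its call begins. camera_info takes no time and is no camera call.
- ctrl.hand_in(): hands the job in, once; it reports no verdict.
The state is a dict: "clock": time; "joint_positions": joint angles; "joint_vel": joint speeds; "joint_torque": joint torques, N m; "position": TCP position; "ee_rot": TCP orientation; "contact_force": force on the tool from outside, world axes, zero at the start; "ft_torque": the same for the moment, N m; "finger_gap": opening from 0.0 (shut) to 1.0 (fully open).
Only numpy, scipy, OpenCV 4.12 (cv2) and the standard library are available. Lean on these libraries where they do the work, as an engineer would, in place of code of your own. Each camera call takes 0.05 s, during which the arm holds its last target. There are 200 camera calls.

## Working session

There is one attempt and no reset: what is moved stays moved. The work goes in short steps, Python scripts to look and compute and a tool call to move; the robot and the scene stay as the last step left them, time stands still between calls to the robot, and variables do not carry over. Pictures are saved under pics/ and viewed, on a budget of 10 in all, crops included, one or two more only if the job needs it, and the job is handed in when it is done.

Besides the shell and the picture viewer there is one more tool, called in YAML: its name, and indented under it one key for each argument. send_rows: Moves the arm, as the interface text tells. Its arguments: {"type":"object","properties":{"deltas":{"type":"array"},"grip_force":{"type":"number"}},"required":["deltas"]}

```bash
mkdir -p pics; ls; python3 - <<'E'
from rig import ctrl
import cv2
print(ctrl.state(), ctrl.pinch_z)
for n in("scene","top"):
    cv2.imwrite(f"pics/{n}0.png",ctrl.capture(n)[:,:,::-1]); print(ctrl.camera_info(n))
E
```

```text
pics
{'clock': 0.0, 'joint_positions': array([ 1.19097699,  0.46838111, -0.01157723,  1.60361241,  0.00604554,
        1.07140856, -0.05628216]), 'joint_vel': array([-0.00123754,  0.00056216,  0.00135234, -0.00036956, -0.0008118 ,
        0.00048877, -0.00122679]), 'joint_torque': array([-3.64944681e-04, -5.20574427e+01, -1.22322422e-02, -2.43745959e+01,
       -5.65738895e-02,  1.73151802e-02,  1.39143644e-04]), 'position': array([ 0.21467249, -0.61326615,  0.40374215]), 'ee_rot': array([-3.09547031e+00, -5.26216943e-01,  7.36688249e-04]), 'contact_force': array([ 0.32085125,  0.83067668, -0.18076967]), 'ft_torque': array([-0.00371342, -0.02498787,  0.01788179]), 'finger_gap': 1.0002285540708598} 0.1714
{'fx': 491.3403069493842, 'fy': 491.3403069493842, 'cx': 317.90135775263906, 'cy': 199.10516193708435, 'cam_to_world': array([[ 0.54289866,  0.66343481, -0.51489348,  1.46394085],
       [ 0.8396584 , -0.44000238,  0.3183892 , -0.43688594],
       [-0.01532388, -0.6051877 , -0.79593531,  1.41815305],
       [ 0.        ,  0.        ,  0.        ,  1.        ]])}
{'fx': 408.0727387813221, 'fy': 408.0727387813221, 'cx': 322.284465672921, 'cy': 194.8496103458145, 'cam_to_world': array([[ 0.01581636, -0.99587018,  0.08940043,  0.50823197],
       [-0.99986642, -0.01612136, -0.00269053,  0.07345001],
       [ 0.00412067, -0.08934593, -0.99599213,  1.2767384 ],
       [ 0.        ,  0.        ,  0.        ,  1.        ]])}
```

View pics/top0.png

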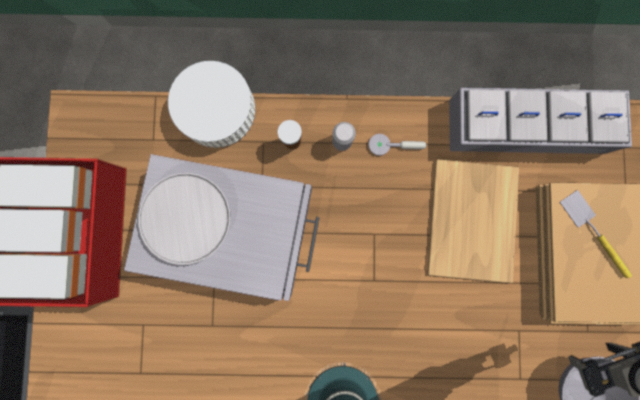

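View pics/scene0.png

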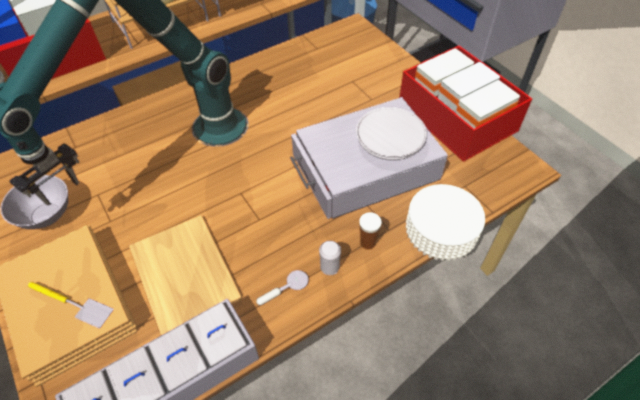

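```bash
cat > h.py <<'E'
from rig import ctrl
import numpy as np, cv2
from scipy.spatial.transform import Rotation as R
def ray(cam,u,v,z):
    c=ctrl.camera_info(cam); T=c["cam_to_world"]
    d=T[:3,:3]@[(u-c["cx"])/c["fx"],(v-c["cy"])/c["fy"],1]
    return T[:3,3]+d*(z-T[2,3])/d[2]
def proj(cam,p):
    c=ctrl.camera_info(cam); T=c["cam_to_world"]
    q=T[:3,:3].T@(np.asarray(p)-T[:3,3]); return np.array([c["fx"]*q[0]/q[2]+c["cx"],c["fy"]*q[1]/q[2]+c["cy"]])
def crop(cam,x0,x1,y0,y1,s,name):
    im=ctrl.capture(cam)[y0:y1,x0:x1,::-1]
    cv2.imwrite(f"pics/{name}.png",cv2.resize(im,None,fx=s,fy=s,interpolation=cv2.INTER_CUBIC))
E
python3 - <<'E'
from h import *
np.set_printoptions(precision=4,suppress=True)
for n,p in dict(TL=(150,155),TR=(311,184),BR=(290,299),BL=(125,271)).items(): print(n,ray("top",*p,.14))
for p in [(317,218),(308,271)]: print("handle",ray("top",*p,.105))
for p in [(436,160),(518,167),(512,283),(429,275)]: print("board",ray("top",*p,.018))
crop("top",110,330,140,310,3.5,"unit")
E
```

```text
TL [0.7151 0.5574 0.14  ]
TR [0.6403 0.1025 0.14  ]
BR [0.323  0.1541 0.14  ]
BL [0.3916 0.6086 0.14  ]
handle [0.5465 0.0844 0.105 ]
handle [0.396  0.1073 0.105 ]
board [ 0.7363 -0.2835  0.018 ]
board [ 0.7184 -0.5396  0.018 ]
board [ 0.3612 -0.5116  0.018 ]
board [ 0.3813 -0.2589  0.018 ]
```

View pics/unit.png

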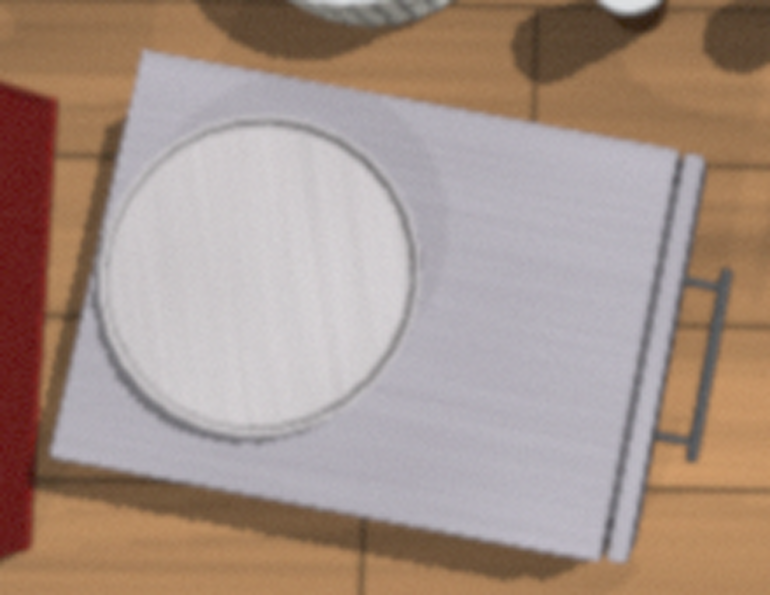

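```bash
cat >> h.py <<'E'
np.set_printoptions(precision=4,suppress=True)
px=lambda x,y:(110+(x+.5)/3.5-.5,140+(y+.5)/3.5-.5)
FR,FL,TL,BL=[ray("top",*px(*p),.14)[:2] for p in [(682,151),(604,558),(143,50),(52,457)]]
O=(FR+FL)/2; a=(TL+BL)/2-O; b=FL-FR
ang=(np.arctan2(a[1],a[0])+np.arctan2(b[1],b[0])-np.pi/2)/2
UX=np.array([np.cos(ang),np.sin(ang),0]); UY=np.array([-np.sin(ang),np.cos(ang),0]); UO=np.array([*O,0])
W=lambda x,y,z:UO+x*UX+y*UY+np.array([0,0,z])
U=lambda p:np.array([(p-UO)@UX,(p-UO)@UY,p[2]])
def frame(z,y):
    z=z/np.linalg.norm(z); y=y-z*(y@z); y/=np.linalg.norm(y)
    return np.c_[np.cross(y,z),y,z]
def delta(gp,Rt):
    "tool-frame deltas (cm, 5deg) bringing grasp point to gp with tool axes Rt"
    s=ctrl.state(); R0=R.from_rotvec(s["ee_rot"]); t=gp-Rt[:,2]*ctrl.pinch_z
    d=R0.inv().apply(t-s["position"])*100; r=(R0.inv()*R.from_matrix(Rt)).as_rotvec()/np.radians(5)
    print("t",d.round(2),"r",r.round(2))
def where():
    s=ctrl.state(); Rm=R.from_rotvec(s["ee_rot"]).as_matrix(); g=s["position"]+Rm[:,2]*ctrl.pinch_z
    print("grasp world",g,"unit",U(g),"t",round(s["clock"],2),"F",s["contact_force"],"gap cm",s["finger_gap"]*9.2,"q",s["joint_positions"])
D=np.array([0,0,-1.])
E
python3 - <<'E'
from h import *
print(np.degrees(ang),UO,np.linalg.norm(a),np.linalg.norm(b))
H=[U(ray("top",*px(*p),.105)) for p in [(727,268),(692,460),(709.5,364)]]; print(H)
print("front outer edge",U(ray("top",*px(705,157),.126)),U(ray("top",*px(628,562),.126)))
bd=np.mean([ray("top",*p,.018) for p in [(436,160),(518,167),(512,283),(429,275)]],0);print("board",bd)
where()
Rt=frame(D,-UX)
delta(W(H[2][0],0,.22),Rt)
delta(W(H[2][0],0,.104),Rt)
E
```

```text
80.41190251203511 [0.483  0.1481 0.    ] 0.441124240675237 0.325488622704232
[array([-0.0523, -0.0785,  0.105 ]), array([-0.0529,  0.0795,  0.105 ]), array([-0.0526,  0.001 ,  0.105 ])]
front outer edge [-0.0186 -0.1629  0.126 ] [-0.0182  0.1648  0.126 ]
board [ 0.5493 -0.3984  0.018 ]
grasp world [ 0.2146 -0.6131  0.2326] unit [-0.7952  0.1378  0.2326] t 0.15 F [-0.131   0.1869 -0.3173] gap cm 9.211466920522279 q [ 1.191   0.4682 -0.0116  1.6034  0.006   1.0714 -0.0563]
t [ 47.94 -58.39   1.33] r [-0.01  0.    5.78]
t [ 47.94 -58.38  12.93] r [-0.01  0.    5.78]
```

send_rows:
  deltas:
    - {"tx":3,"ty":-4,"rz":0.4,"grip":2.4}
    - {"tx":7,"ty":-8,"rz":0.9,"grip":2.4}
    - {"tx":11,"ty":-12.5,"rz":1.4,"grip":2.4}
    - {"tx":15,"ty":-17,"rz":1.9,"grip":2.4}
    - {"tx":18.5,"ty":-21.5,"rz":2.4,"grip":2.4}
    - {"tx":22,"ty":-26,"rz":2.9,"grip":2.4}
    - {"tx":26,"ty":-30.5,"rz":3.4,"grip":2.4}
    - {"tx":29.5,"ty":-35,"rz":3.9,"grip":2.4}
    - {"tx":33,"ty":-39.5,"rz":4.4,"grip":2.4}
    - {"tx":36,"ty":-43.5,"rz":4.9,"grip":2.4}

```text
schema error: expected keys rx, ry, rz, tx, ty, tz, grip
```

```bash
python3 - <<'E'
from h import *
where(); Rt=frame(D,-UX); delta(W(-.052,0,.20),Rt)
E
```

```text
grasp world [ 0.2146 -0.6131  0.2326] unit [-0.7952  0.1378  0.2326] t 0.15 F [-0.131   0.1869 -0.3173] gap cm 9.211466920522279 q [ 1.191   0.4682 -0.0116  1.6034  0.006   1.0714 -0.0563]
t [ 47.97 -58.44   3.33] r [-0.01  0.    5.78]
```

All seven keys are needed in each row.

send_rows:
  deltas:
    - {"tx":3,"ty":-4,"tz":0,"rx":0,"ry":0,"rz":0.4,"grip":2.4}
    - {"tx":7,"ty":-8,"tz":0,"rx":0,"ry":0,"rz":0.9,"grip":2.4}
    - {"tx":11,"ty":-12.5,"tz":0,"rx":0,"ry":0,"rz":1.4,"grip":2.4}
    - {"tx":15,"ty":-17,"tz":0,"rx":0,"ry":0,"rz":1.9,"grip":2.4}
    - {"tx":18.5,"ty":-21.5,"tz":0,"rx":0,"ry":0,"rz":2.4,"grip":2.4}
    - {"tx":22,"ty":-26,"tz":0,"rx":0,"ry":0,"rz":2.9,"grip":2.4}
    - {"tx":26,"ty":-30.5,"tz":0,"rx":0,"ry":0,"rz":3.4,"grip":2.4}
    - {"tx":29.5,"ty":-35,"tz":0,"rx":0,"ry":0,"rz":3.9,"grip":2.4}
    - {"tx":33,"ty":-39.5,"tz":0,"rx":0,"ry":0,"rz":4.4,"grip":2.4}
    - {"tx":36,"ty":-43.5,"tz":0,"rx":0,"ry":0,"rz":4.9,"grip":2.4}

```text
clock: 1.4
position: [0.411, -0.0817, 0.4047]
ee_rot: [-3.137, 0.144, 0.0]
contact_force: [0.7, -0.0, -1.2]
finger_gap: 0.263
```

```bash
python3 - <<'E'
from h import *
where(); Rt=frame(D,-UX); delta(W(-.052,0,.17),Rt)
E
```

```text
grasp world [ 0.411  -0.0816  0.2333] unit [-0.2384  0.0327  0.2333] t 1.4 F [ 0.6982 -0.0416 -1.2407] gap cm 2.415669276726993 q [ 0.4535  0.0952 -0.3527  2.1153  0.0395  0.9375 -1.5835]
t [  4.68 -18.35   6.34] r [-0.01  0.    0.87]
```

send_rows:
  deltas:
    - {"tx":0.8,"ty":-3,"tz":1,"rx":0,"ry":0,"rz":0.2,"grip":2.4}
    - {"tx":1.6,"ty":-6.5,"tz":2,"rx":0,"ry":0,"rz":0.4,"grip":2.4}
    - {"tx":2.5,"ty":-10,"tz":3,"rx":0,"ry":0,"rz":0.6,"grip":2.4}
    - {"tx":3.4,"ty":-13,"tz":4.5,"rx":0,"ry":0,"rz":0.7,"grip":2.4}
    - {"tx":4.2,"ty":-16,"tz":5.5,"rx":0,"ry":0,"rz":0.8,"grip":2.4}
    - {"tx":4.7,"ty":-18,"tz":6,"rx":0,"ry":0,"rz":0.87,"grip":2.4}
    - {"tx":4.7,"ty":-18.35,"tz":6.3,"rx":0,"ry":0,"rz":0.87,"grip":2.4}
    - {"tx":4.7,"ty":-18.35,"tz":6.3,"rx":0,"ry":0,"rz":0.87,"grip":2.4}
    - {"tx":4.7,"ty":-18.35,"tz":6.3,"rx":0,"ry":0,"rz":0.87,"grip":2.4}
    - {"tx":4.7,"ty":-18.35,"tz":6.3,"rx":0,"ry":0,"rz":0.87,"grip":2.4}

```text
clock: 2.65
position: [0.4745, 0.096, 0.3421]
ee_rot: [-3.13, 0.265, -0.001]
contact_force: [0.3, -0.1, 0.5]
finger_gap: 0.262
```

```bash
python3 - <<'E'
from h import *
where(); Rt=frame(D,-UX); delta(W(-.052,0,.105),Rt)
crop("scene",240,400,110,230,5,"handle")
E
```

```text
grasp world [0.4746 0.0961 0.1707] unit [-0.0527 -0.0004  0.1707] t 2.65 F [ 0.282  -0.0627  0.4894] gap cm 2.4065992227575523 q [ 0.118   0.3152 -0.4504  2.0334  0.1833  0.8304 -2.1767]
t [-0.04 -0.07  6.57] r [-0.01 -0.   -0.02]
```

View pics/handle.png

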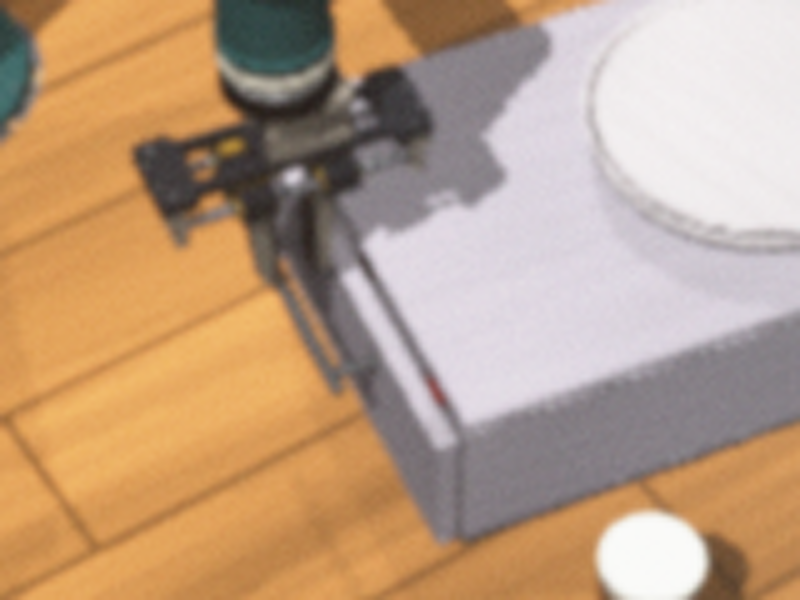

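send_rows:
  deltas:
    - {"tx":0,"ty":-0.05,"tz":1,"rx":0,"ry":0,"rz":0,"grip":2.4}
    - {"tx":0,"ty":-0.05,"tz":2.2,"rx":0,"ry":0,"rz":0,"grip":2.4}
    - {"tx":0,"ty":-0.05,"tz":3.5,"rx":0,"ry":0,"rz":0,"grip":2.4}
    - {"tx":0,"ty":-0.05,"tz":4.7,"rx":0,"ry":0,"rz":0,"grip":2.4}
    - {"tx":0,"ty":-0.05,"tz":5.7,"rx":0,"ry":0,"rz":0,"grip":2.4}
    - {"tx":0,"ty":-0.05,"tz":6.4,"rx":0,"ry":0,"rz":0,"grip":2.4}
    - {"tx":0,"ty":-0.05,"tz":6.4,"rx":0,"ry":0,"rz":0,"grip":2.4}
    - {"tx":0,"ty":-0.05,"tz":6.4,"rx":0,"ry":0,"rz":0,"grip":0}
    - {"tx":0,"ty":-0.05,"tz":6.4,"rx":0,"ry":0,"rz":0,"grip":0}
    - {"tx":0,"ty":-0.05,"tz":6.4,"rx":0,"ry":0,"rz":0,"grip":0}
  grip_force: 30

```text
clock: 3.95
position: [0.4748, 0.0967, 0.2785]
ee_rot: [-3.129, 0.265, -0.002]
contact_force: [-0.3, 0.5, 0.8]
finger_gap: 0.108
```

```bash
python3 - <<'E'
from h import *
where(); Rt=frame(D,-UX); delta(W(-.052-.23,0,.105),Rt)
E
```

```text
grasp world [0.475  0.0968 0.1071] unit [-0.0519 -0.0007  0.1071] t 3.95 F [-0.289   0.5419  0.7749] gap cm 0.9929116407721607 q [ 0.0764  0.4173 -0.4122  2.0773  0.2563  0.6931 -2.2421]
t [-0.02 23.    0.18] r [-0.01 -0.01 -0.01]
```

send_rows:
  deltas:
    - {"tx":0,"ty":1.5,"tz":0,"rx":0,"ry":0,"rz":0,"grip":0}
    - {"tx":0,"ty":4,"tz":0,"rx":0,"ry":0,"rz":0,"grip":0}
    - {"tx":0,"ty":7,"tz":0,"rx":0,"ry":0,"rz":0,"grip":0}
    - {"tx":0,"ty":10,"tz":0,"rx":0,"ry":0,"rz":0,"grip":0}
    - {"tx":0,"ty":13,"tz":0,"rx":0,"ry":0,"rz":0,"grip":0}
    - {"tx":0,"ty":16,"tz":0,"rx":0,"ry":0,"rz":0,"grip":0}
    - {"tx":0,"ty":19,"tz":0,"rx":0,"ry":0,"rz":0,"grip":0}
    - {"tx":0,"ty":21.5,"tz":0,"rx":0,"ry":0,"rz":0,"grip":0}
    - {"tx":0,"ty":22.6,"tz":0,"rx":0,"ry":0,"rz":0,"grip":0}
    - {"tx":0,"ty":22.9,"tz":0,"rx":0,"ry":0,"rz":0,"grip":0}

```text
clock: 5.2
position: [0.4366, -0.1264, 0.2785]
ee_rot: [-3.125, 0.263, -0.002]
contact_force: [1.0, 14.7, 4.0]
finger_gap: 0.111
```

```bash
python3 - <<'E'
from h import *
where(); Rt=frame(D,-UX); delta(W(-.052-.23,0,.105),Rt)
E
```

```text
grasp world [ 0.437  -0.1254  0.1071] unit [-0.2773 -0.0002  0.1071] t 5.2 F [ 0.9986 14.7197  4.0418] gap cm 1.0257143640454875 q [ 0.5309  0.3683 -0.373   2.1467  0.2065  0.6593 -1.7217]
t [-0.    0.37  0.21] r [-0.06 -0.01 -0.  ]
```

send_rows:
  deltas:
    - {"tx":0,"ty":0.3,"tz":0,"rx":0,"ry":0,"rz":0,"grip":0}
    - {"tx":0,"ty":0.6,"tz":0,"rx":0,"ry":0,"rz":0,"grip":0}
    - {"tx":0,"ty":0.6,"tz":0,"rx":0,"ry":0,"rz":0,"grip":0}
    - {"tx":0,"ty":0.6,"tz":0,"rx":0,"ry":0,"rz":0,"grip":0}
    - {"tx":0,"ty":0.6,"tz":0,"rx":0,"ry":0,"rz":0,"grip":0}
    - {"tx":0,"ty":0.4,"tz":0,"rx":0,"ry":0,"rz":0,"grip":0}
    - {"tx":0,"ty":0.2,"tz":0,"rx":0,"ry":0,"rz":0,"grip":2.4}
    - {"tx":0,"ty":0.2,"tz":0,"rx":0,"ry":0,"rz":0,"grip":2.4}
    - {"tx":0,"ty":0.2,"tz":0,"rx":0,"ry":0,"rz":0,"grip":2.4}
    - {"tx":0,"ty":0.2,"tz":0,"rx":0,"ry":0,"rz":0,"grip":2.4}

```text
clock: 6.45
position: [0.4362, -0.1287, 0.2785]
ee_rot: [-3.125, 0.264, -0.002]
contact_force: [0.1, -0.6, -0.1]
finger_gap: 0.261
```

```bash
python3 - <<'E'
from h import *
where()
crop("top",230,430,120,320,3,"open")
E
```

```text
grasp world [ 0.4366 -0.1278  0.1071] unit [-0.2797 -0.0002  0.1071] t 6.45 F [ 0.0767 -0.5851 -0.089 ] gap cm 2.4036533409691025 q [ 0.5348  0.3685 -0.3718  2.1462  0.2062  0.6595 -1.7169]
```

View pics/open.png

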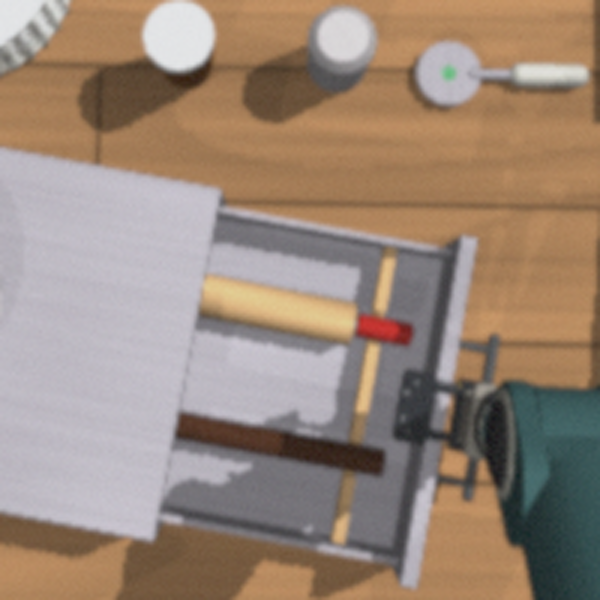

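send_rows:
  deltas:
    - {"tx":0,"ty":0,"tz":-1,"rx":0,"ry":0,"rz":0,"grip":2.4}
    - {"tx":0,"ty":0,"tz":-3,"rx":0,"ry":0,"rz":0,"grip":2.4}
    - {"tx":0,"ty":0,"tz":-6,"rx":0,"ry":0,"rz":-1,"grip":3}
    - {"tx":0,"ty":0,"tz":-9,"rx":0,"ry":0,"rz":-3,"grip":5}
    - {"tx":0,"ty":0,"tz":-12,"rx":0,"ry":0,"rz":-5,"grip":9}
    - {"tx":0,"ty":0,"tz":-14,"rx":0,"ry":0,"rz":-7,"grip":9}
    - {"tx":0,"ty":0,"tz":-15,"rx":0,"ry":0,"rz":-9,"grip":9}
    - {"tx":0,"ty":0,"tz":-15,"rx":0,"ry":0,"rz":-11,"grip":9}
    - {"tx":0,"ty":0,"tz":-15,"rx":0,"ry":0,"rz":-13,"grip":9}
    - {"tx":0,"ty":0,"tz":-15,"rx":0,"ry":0,"rz":-15,"grip":9}

```text
clock: 7.75
position: [0.4358, -0.1293, 0.4291]
ee_rot: [-2.637, -1.702, -0.007]
contact_force: [0.4, 0.0, -0.3]
finger_gap: 0.981
```

```bash
python3 - <<'E'
from h import *
where()
o=lambda x,y:(230+(x+.5)/3-.5,120+(y+.5)/3-.5)
for n,p,z in [("tip",(411,334),.05),("barrelfront",(356,323),.05),("axis@edge",(203,294),.05),("dowel front",(384,461),.052),("panel outer R",(473,238),.126),("panel outer L",(414,588),.126),("panel inner R",(458,237),.126)]:
    print(n,U(ray("top",*o(*p),z)))
a=np.radians(15); z=-np.sin(-a)*UX+np.cos(a)*D  # tool z: fingers toward unit, body leaning out
Rt=frame(z,-UY)
for h in(.2,.053): delta(W(-.04,-.066,h),Rt)
E
```

```text
grasp world [ 0.4362 -0.1285  0.2577] unit [-0.2805  0.      0.2577] t 7.75 F [ 0.3797  0.0328 -0.3064] gap cm 9.025740924148021 q [ 0.775   0.1588 -0.6059  2.0019  0.1006  1.0094 -0.3028]
tip [-0.2048 -0.0638  0.05  ]
barrelfront [-0.1489 -0.0646  0.05  ]
axis@edge [ 0.0068 -0.0652  0.05  ]
dowel front [-0.1999  0.0642  0.052 ]
panel outer R [-0.2384 -0.1617  0.126 ]
panel outer L [-0.2393  0.1666  0.126 ]
panel inner R [-0.2243 -0.1601  0.126 ]
t [20.71  1.4   6.47] r [ 0.4   2.92 -2.93]
t [20.63  1.4  21.17] r [ 0.4   2.92 -2.93]
```

send_rows:
  deltas:
    - {"tx":2,"ty":0,"tz":0.5,"rx":0,"ry":0.3,"rz":-0.5,"grip":9.1}
    - {"tx":5,"ty":0.3,"tz":1,"rx":0.1,"ry":0.8,"rz":-1,"grip":9.1}
    - {"tx":9,"ty":0.6,"tz":2,"rx":0.2,"ry":1.3,"rz":-1.5,"grip":9.1}
    - {"tx":13,"ty":0.9,"tz":3,"rx":0.3,"ry":1.8,"rz":-2,"grip":9.1}
    - {"tx":16.5,"ty":1.1,"tz":4.5,"rx":0.3,"ry":2.3,"rz":-2.5,"grip":9.1}
    - {"tx":19,"ty":1.3,"tz":5.5,"rx":0.4,"ry":2.7,"rz":-2.8,"grip":9.1}
    - {"tx":20.5,"ty":1.4,"tz":6.3,"rx":0.4,"ry":2.92,"rz":-2.93,"grip":9.1}
    - {"tx":20.7,"ty":1.4,"tz":6.5,"rx":0.4,"ry":2.92,"rz":-2.93,"grip":9.1}
    - {"tx":20.7,"ty":1.4,"tz":6.5,"rx":0.4,"ry":2.92,"rz":-2.93,"grip":9.1}
    - {"tx":20.7,"ty":1.4,"tz":6.5,"rx":0.4,"ry":2.92,"rz":-2.93,"grip":9.1}

```text
clock: 9.0
position: [0.5339, 0.0532, 0.3657]
ee_rot: [-2.261, -1.909, -0.297]
contact_force: [-0.0, -0.7, 0.0]
finger_gap: 0.99
```

```bash
cat >> h.py <<'E'
def lean(deg):
    "tool axes with body leaning out by deg, jaws along unit y"
    a=np.radians(deg); return frame(np.sin(a)*UX+np.cos(a)*D,-UY)
E
python3 - <<'E'
from h import *
where()
for h in(.1,.053): delta(W(-.042,-.065,h),lean(15))
crop("scene",240,440,90,240,4,"above")
E
```

```text
grasp world [0.5414 0.0968 0.2001] unit [-0.0409 -0.0661  0.2001] t 9.0 F [-0.0049 -0.6506  0.0034] gap cm 9.107061854441309 q [ 0.5046  0.4298 -0.7455  1.9043  0.0573  0.8213 -0.3858]
t [-2.71 -0.1   9.64] r [ 0.01  0.01 -0.01]
t [-3.92 -0.11 14.18] r [ 0.01  0.01 -0.01]
```

View pics/above.png

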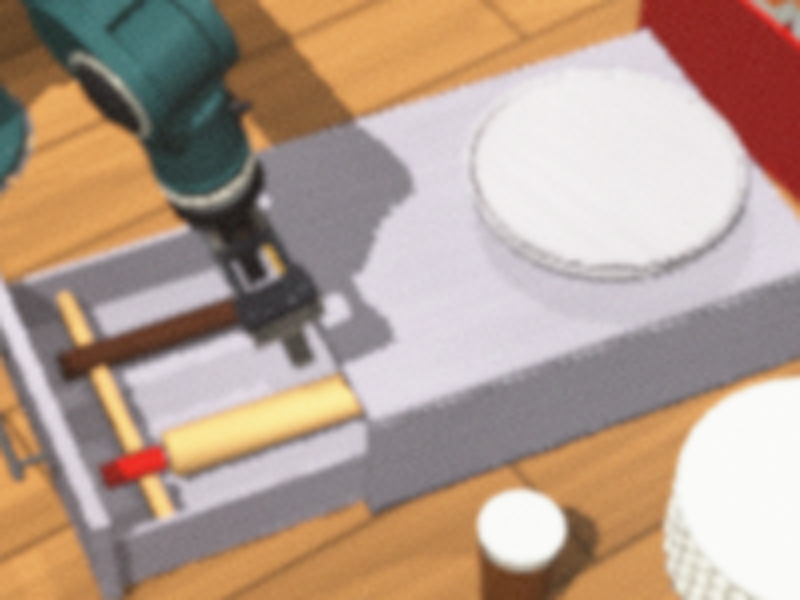

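send_rows:
  deltas:
    - {"tx":-1,"ty":-0.1,"tz":2,"rx":0,"ry":0,"rz":0,"grip":9.1}
    - {"tx":-2,"ty":-0.1,"tz":5,"rx":0,"ry":0,"rz":0,"grip":9.1}
    - {"tx":-2.8,"ty":-0.1,"tz":8,"rx":0,"ry":0,"rz":0,"grip":9.1}
    - {"tx":-3.5,"ty":-0.1,"tz":11,"rx":0,"ry":0,"rz":0,"grip":9.1}
    - {"tx":-4,"ty":-0.1,"tz":13,"rx":0,"ry":0,"rz":0,"grip":9.1}
    - {"tx":-4.2,"ty":-0.1,"tz":14.1,"rx":0,"ry":0,"rz":0,"grip":9.1}
    - {"tx":-4.2,"ty":-0.1,"tz":14.1,"rx":0,"ry":0,"rz":0,"grip":9.1}
    - {"tx":-4.2,"ty":-0.1,"tz":14.1,"rx":0,"ry":0,"rz":0,"grip":3}
    - {"tx":-4.2,"ty":-0.1,"tz":14.1,"rx":0,"ry":0,"rz":0,"grip":3}
    - {"tx":-4.2,"ty":-0.1,"tz":14.1,"rx":0,"ry":0,"rz":0,"grip":3}
  grip_force: 50

```text
clock: 10.3
position: [0.5325, 0.0491, 0.2192]
ee_rot: [-2.261, -1.91, -0.298]
contact_force: [0.5, 0.3, -0.7]
finger_gap: 0.687
```

```bash
python3 - <<'E'
from h import *
where()
# grasp point is d ahead of the pin centre; pivot near rear handle
s=ctrl.state(); Rm=R.from_rotvec(s["ee_rot"]).as_matrix(); g=U(s["position"]+Rm[:,2]*ctrl.pinch_z)
L=g[0]-.113
for th in (5,10,15,20):
    t=np.radians(th); print(th); delta(W(.113+L*np.cos(t)-(g[2]-.05)*-np.sin(t),g[1],.05+.006*min(th,10)/10-L*np.sin(t)+(g[2]-.05)*np.cos(t)),lean(15-th))
E
```

```text
grasp world [0.5401 0.0927 0.0536] unit [-0.0451 -0.0656  0.0536] t 10.3 F [ 0.4701  0.313  -0.7289] gap cm 6.323589255308049 q [ 0.3935  0.6432 -0.6103  1.9933  0.1987  0.5316 -0.44  ]
5
t [ 2.    0.03 -1.53] r [ 0.02 -0.99 -0.01]
10
t [ 4.11  0.03 -2.89] r [ 0.02 -1.99 -0.01]
15
t [ 6.24  0.03 -3.78] r [ 0.02 -2.99 -0.01]
20
t [ 8.43  0.03 -4.48] r [ 0.02 -3.99 -0.01]
```

send_rows:
  deltas:
    - {"tx":0,"ty":0,"tz":0,"rx":0,"ry":0,"rz":0,"grip":3}
    - {"tx":0,"ty":0,"tz":0,"rx":0,"ry":0,"rz":0,"grip":3}
    - {"tx":0,"ty":0,"tz":0,"rx":0,"ry":0,"rz":0,"grip":3}
    - {"tx":0,"ty":0,"tz":0,"rx":0,"ry":0,"rz":0,"grip":3}
    - {"tx":0,"ty":0,"tz":0,"rx":0,"ry":0,"rz":0,"grip":3}
    - {"tx":0,"ty":0,"tz":0,"rx":0,"ry":0,"rz":0,"grip":3}
    - {"tx":0,"ty":0,"tz":0,"rx":0,"ry":0,"rz":0,"grip":3}
    - {"tx":0,"ty":0,"tz":0,"rx":0,"ry":0,"rz":0,"grip":3}
    - {"tx":0,"ty":0,"tz":0,"rx":0,"ry":0,"rz":0,"grip":3}
    - {"tx":0,"ty":0,"tz":0,"rx":0,"ry":0,"rz":0,"grip":3}
  grip_force: 55

```text
clock: 11.55
position: [0.5324, 0.0491, 0.2193]
ee_rot: [-2.261, -1.91, -0.298]
contact_force: [-2.8, -1.1, 6.1]
finger_gap: 0.467
```

send_rows:
  deltas:
    - {"tx":0.4,"ty":0,"tz":-0.4,"rx":0,"ry":-0.2,"rz":0,"grip":3}
    - {"tx":1,"ty":0,"tz":-0.9,"rx":0,"ry":-0.5,"rz":0,"grip":3}
    - {"tx":2,"ty":0,"tz":-1.55,"rx":0,"ry":-1,"rz":0,"grip":3}
    - {"tx":3,"ty":0,"tz":-2.2,"rx":0,"ry":-1.5,"rz":0,"grip":3}
    - {"tx":4.1,"ty":0,"tz":-2.9,"rx":0,"ry":-2,"rz":0,"grip":3}
    - {"tx":5.15,"ty":0,"tz":-3.35,"rx":0,"ry":-2.5,"rz":0,"grip":3}
    - {"tx":6.25,"ty":0,"tz":-3.8,"rx":0,"ry":-3,"rz":0,"grip":3}
    - {"tx":7.3,"ty":0,"tz":-4.15,"rx":0,"ry":-3.5,"rz":0,"grip":3}
    - {"tx":8.4,"ty":0,"tz":-4.5,"rx":0,"ry":-4,"rz":0,"grip":3}
    - {"tx":8.4,"ty":0,"tz":-4.5,"rx":0,"ry":-4,"rz":0,"grip":3}

```text
clock: 12.8
position: [0.5439, 0.1197, 0.2849]
ee_rot: [2.352, 1.991, -0.1]
contact_force: [-0.2, 0.1, -4.8]
finger_gap: 0.465
```

```bash
python3 - <<'E'
from h import *
where()
crop("scene",240,440,90,240,4,"tilt")
E
```

```text
grasp world [0.5419 0.1048 0.1142] unit [-0.0328 -0.0653  0.1142] t 12.8 F [-0.2172  0.0934 -4.8466] gap cm 4.280425908219717 q [ 0.0326  0.5189 -0.4194  1.8936  0.3797  0.8453 -0.7713]
```

View pics/tilt.png

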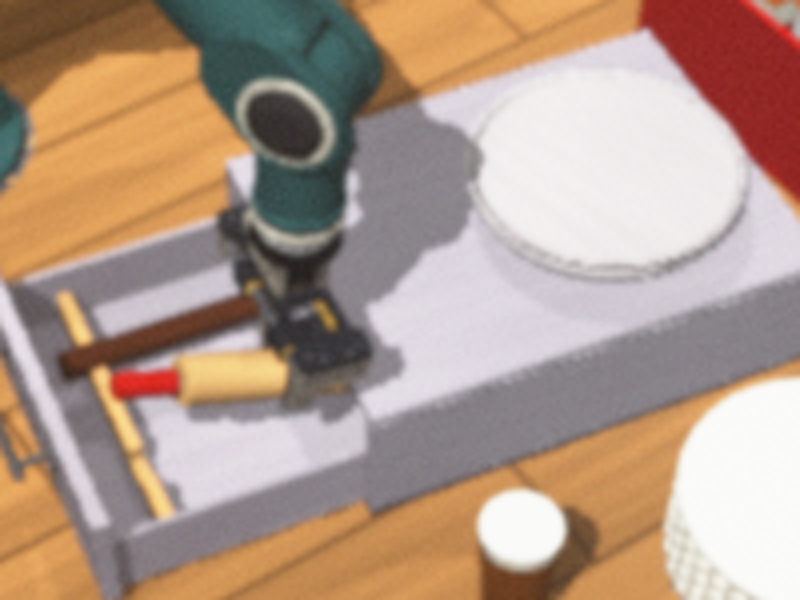

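```bash
python3 - <<'E'
from h import *
s=ctrl.state(); R0=R.from_rotvec(s["ee_rot"])
for p in [(-.16*np.cos(np.radians(t))-.033,-.0653,.111+.16*np.sin(np.radians(t))) for t in (15,20,25)]: print("tip px crop",(proj("scene",W(*p))-[240,90])*4)
for dx,dz in [(-.02,.005),(-.19,.06),(-.24,.12)]: print(dx,dz,R0.inv().apply(dx*UX+[0,0,dz])*100)
E
```

```text
tip px crop [107.1998 395.1214]
tip px crop [110.4331 383.3809]
tip px crop [115.0767 371.3782]
-0.02 0.005 [-2.0361 -0.0003 -0.3228]
-0.19 0.06 [-19.4526  -0.0009  -4.3122]
-0.24 0.12 [-24.9591   0.007   -9.851 ]
```

send_rows:
  deltas:
    - {"tx":-1.5,"ty":0,"tz":-0.28,"rx":0,"ry":0,"rz":0,"grip":3}
    - {"tx":-4,"ty":0,"tz":-0.8,"rx":0,"ry":0,"rz":0,"grip":3}
    - {"tx":-7,"ty":0,"tz":-1.5,"rx":0,"ry":0,"rz":0,"grip":3}
    - {"tx":-10,"ty":0,"tz":-2.2,"rx":0,"ry":0,"rz":0,"grip":3}
    - {"tx":-13,"ty":0,"tz":-2.85,"rx":0,"ry":0,"rz":0,"grip":3}
    - {"tx":-16,"ty":0,"tz":-3.5,"rx":0,"ry":0,"rz":0,"grip":3}
    - {"tx":-19,"ty":0,"tz":-4.2,"rx":0,"ry":0,"rz":0,"grip":3}
    - {"tx":-21.5,"ty":0,"tz":-5.5,"rx":0,"ry":0,"rz":0,"grip":3}
    - {"tx":-23.5,"ty":0,"tz":-7.5,"rx":0,"ry":0,"rz":0,"grip":3}
    - {"tx":-25,"ty":0,"tz":-9.5,"rx":0,"ry":0,"rz":0,"grip":3}

```text
clock: 14.1
position: [0.5022, -0.1213, 0.4014]
ee_rot: [2.357, 1.987, -0.103]
contact_force: [0.1, 0.3, -3.5]
finger_gap: 0.468
```

```bash
python3 - <<'E'
from h import *
where()
bd=np.array([.549,-.398,0])
# level pin (lean 15), pin along UX; grasp is 15 mm ahead (-UX) of the centre
delta(bd-.015*UX+[0,0,.25],lean(15))
s=ctrl.state(); R0=R.from_rotvec(s["ee_rot"])
g=bd-.015*UX+[0,0,.25]
E
```

```text
grasp world [ 0.4998 -0.1362  0.2306] unit [-0.2775 -0.0639  0.2306] t 14.1 F [ 0.0642  0.2984 -3.5051] gap cm 4.30769297689496 q [ 0.4979  0.2822 -0.411   1.9107  0.2394  0.9899 -0.2027]
t [-32.41   9.31   1.45] r [ 0.01  4.01 -0.03]
```

send_rows:
  deltas:
    - {"tx":-2,"ty":0.5,"tz":0,"rx":0,"ry":0.2,"rz":0,"grip":3}
    - {"tx":-5,"ty":1.5,"tz":0,"rx":0,"ry":0.6,"rz":0,"grip":3}
    - {"tx":-9,"ty":2.6,"tz":0,"rx":0,"ry":1.1,"rz":0,"grip":3}
    - {"tx":-13,"ty":3.8,"tz":0.2,"rx":0,"ry":1.6,"rz":0,"grip":3}
    - {"tx":-17,"ty":4.9,"tz":0.5,"rx":0,"ry":2.1,"rz":0,"grip":3}
    - {"tx":-21,"ty":6,"tz":1,"rx":0,"ry":2.6,"rz":0,"grip":3}
    - {"tx":-25,"ty":7.2,"tz":2,"rx":0,"ry":3.1,"rz":0,"grip":3}
    - {"tx":-28.5,"ty":8.2,"tz":3,"rx":0,"ry":3.6,"rz":0,"grip":3}
    - {"tx":-31,"ty":9,"tz":4,"rx":0,"ry":3.9,"rz":0,"grip":3}
    - {"tx":-32.4,"ty":9.3,"tz":4.8,"rx":0,"ry":4,"rz":0,"grip":3}

```text
clock: 15.35
position: [0.5362, -0.4625, 0.3808]
ee_rot: [-2.266, -1.903, -0.296]
contact_force: [-0.7, 0.2, -5.6]
finger_gap: 0.465
```

```bash
python3 - <<'E'
from h import *
where()
bd=np.array([.549,-.398,0]); delta(bd-.015*UX+[0,0,.21],lean(15))
E
```

```text
grasp world [ 0.5437 -0.419   0.2151] unit [-0.549  -0.1543  0.2151] t 15.35 F [-0.6936  0.1754 -5.5906] gap cm 4.277540380476058 q [ 0.9293  0.6582 -0.3512  1.3932 -0.0214  1.2391  0.4687]
t [0.48 0.18 0.66] r [ 0.01  0.02 -0.08]
```

send_rows:
  deltas:
    - {"tx":0.3,"ty":0.1,"tz":0.3,"rx":0,"ry":0,"rz":0,"grip":3}
    - {"tx":0.5,"ty":0.2,"tz":0.6,"rx":0,"ry":0,"rz":0,"grip":3}
    - {"tx":0.5,"ty":0.2,"tz":0.6,"rx":0,"ry":0,"rz":0,"grip":3}
    - {"tx":0.5,"ty":0.2,"tz":0.6,"rx":0,"ry":0,"rz":0,"grip":3}
    - {"tx":0.5,"ty":0.2,"tz":0.6,"rx":0,"ry":0,"rz":0,"grip":3}
    - {"tx":0.5,"ty":0.2,"tz":0.6,"rx":0,"ry":0,"rz":0,"grip":3}
    - {"tx":0.5,"ty":0.2,"tz":0.6,"rx":0,"ry":0,"rz":0,"grip":3}
    - {"tx":0.5,"ty":0.2,"tz":0.6,"rx":0,"ry":0,"rz":0,"grip":3}
    - {"tx":0.5,"ty":0.2,"tz":0.6,"rx":0,"ry":0,"rz":0,"grip":3}
    - {"tx":0.5,"ty":0.2,"tz":0.6,"rx":0,"ry":0,"rz":0,"grip":3}

```text
clock: 16.6
position: [0.5393, -0.4566, 0.3763]
ee_rot: [-2.266, -1.903, -0.296]
contact_force: [-0.1, 1.0, -4.7]
finger_gap: 0.467
```

```bash
python3 - <<'E'
from h import *
where()
cv2.imwrite("pics/final_s.png",ctrl.capture("scene")[:,:,::-1]); cv2.imwrite("pics/final_t.png",ctrl.capture("top")[:,:,::-1])
g=np.array([.549,-.398,.207])-.015*UX
for c in("scene","top"): print(c,"front",proj(c,g-.16*UX),"rear",proj(c,g+.19*UX))
E
```

```text
grasp world [ 0.5468 -0.4131  0.2106] unit [-0.5427 -0.1564  0.2106] t 16.6 F [-0.0523  0.9989 -4.683 ] gap cm 4.29676959369241 q [ 0.9219  0.6593 -0.3521  1.4023 -0.0216  1.2271  0.4611]
scene front [106.2839 256.859 ] rear [223.8234 216.3733]
top front [566.655  230.9067] rear [434.7379 206.5562]
```

View pics/final_s.png

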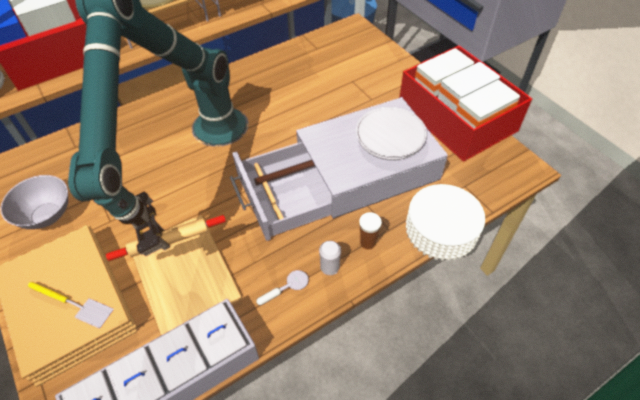

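View pics/final_t.png

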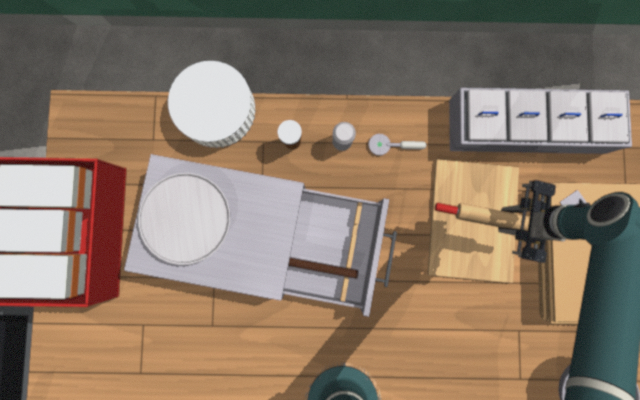

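```bash
python3 -c "
from rig import ctrl
print(abs(ctrl.state()['joint_vel']).max()); ctrl.hand_in()"
```

```text
0.002193874173301484
the job is handed in; nothing more can be done
```

I pulled the drawer open to its stop (about 0.228 m), gripped the red-handled pin near its middle and tilted the front up about 20°. I then drew it out slantwise and brought it over the board. The job was handed in at about 16.7 s of the 64 s allowed; no verdict was reported.

- **Pin:** both tips appear within about 2–3 pixels of where a level pin should be. Its axis is about 0.21 m above the table, and its centre is about 2 mm from over the board's middle. The joints were still (0.002 rad/s), and the wrist force was about 4.7 N, roughly the pin's weight.
- **Drawer and surroundings:** the last pictures show the drawer open with the dark pin in its notches. The pans, shaker, beer and cutter look unmoved by eye; I did not measure them.
- **Sheet clearance:** the pin passed under the unit's top sheet with an estimated 6 mm to spare. I saw no sign of contact in the force readings taken after the tilt and after the pull, but I did not read the force in between.
- **Failed call:** my first move call was refused because rows need all seven keys. It cost no motion. No final check failed or disagreed.

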